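# Put up the splash guard and start the stirrer

## Task

Put up the splash guard of the stirrer: swing its three orange hinged panels (left, right and back) fully upright round the vial. Then start the stirrer: press its black knob down, keep it down while turning it clockwise from the red dot to the green dot, and let it spring back up there. Leave the vial standing in its place, and do not shift or knock over the bottle, beaker and spare valve that stand round the stirrer.

Things in the scene. Friction and masses are not known exactly. Their poses are not given: they have to be found in the camera images.
- stirrer: Bench stirrer, fixed; white plinth 208 x 110 x 45 mm (x -153 to +55, y -55 to +55 mm). Origin on the bench under the middle of its white ceramic plate; x points to its rear, y to its left, z up. In front a blue control face; knob axis at x = -104 mm, y = 0. A fixed orange front panel (4 x 100 mm, top 105 mm above the bench) stands at x = -57 mm; hinged panels on the other three edges.
- panel_left (a joint): angle of the left guard panel in rad: 0 = folded out flat and level (pointing to the stirrer's +y), 1.57 = upright against its stop; starts anywhere from 0 to 0.5; a stiff hinge that stays where it is left (about 0.06 N m friction)
- panel_right (a joint): angle of the right guard panel in rad: 0 = folded out flat and level (pointing to the stirrer's -y), 1.57 = upright against its stop; starts anywhere from 0 to 0.5; a stiff hinge that stays where it is left (about 0.06 N m friction)
- panel_back (a joint): angle of the back guard panel in rad: 0 = folded out flat and level (pointing to the stirrer's +x), 1.57 = upright against its stop; starts anywhere from 0 to 0.5; a stiff hinge that stays where it is left (about 0.06 N m friction)
- left_bar (a point): left panel: centre of its round black top bar (8 mm thick, 100 mm long, parallel to the hinge, 68 mm from the hinge axis). The panel is an orange plate 100 mm wide, 3 mm thick; below the bar it has an open hand slot 64 mm wide, from 40 to 64 mm from the hinge axis, so that fingers can straddle the bar from above at any angle
- right_bar (a point): right panel: centre of its round black top bar (8 mm thick, 100 mm long, parallel to the hinge, 68 mm from the hinge axis). The panel is an orange plate 100 mm wide, 3 mm thick; below the bar it has an open hand slot 64 mm wide, from 40 to 64 mm from the hinge axis, so that fingers can straddle the bar from above at any angle
- back_bar (a point): back panel: centre of its round black top bar (8 mm thick, 100 mm long, parallel to the hinge, 68 mm from the hinge axis). The panel is an orange plate 100 mm wide, 3 mm thick; below the bar it has an open hand slot 64 mm wide, from 40 to 64 mm from the hinge axis, so that fingers can straddle the bar from above at any angle
- left_hinge (a point): middle of the left panel's hinge axis (parallel to the stirrer's x), 45 mm above the bench
- right_hinge (a point): middle of the right panel's hinge axis (parallel to the stirrer's x), 45 mm above the bench
- back_hinge (a point): middle of the back panel's hinge axis (parallel to the stirrer's y), 45 mm above the bench
- knob_grip (a point): on the knob's axis, 93 mm above the bench (knob up). Black bar grip 48 x 12 mm, top 99, foot 71 mm above the bench, on a round skirt of 52 mm diameter, in a fixed steel collar of 66 mm diameter, top 63 mm above the bench. The frame turns with the knob: x along the bar to the end with the white pointer line, z up
- knob_press (a joint): how far the knob is pressed down, m: 0 = up, 0.008 = fully down; a spring pushes it up with about 6 N when up, 9 N when down. Up it is locked and cannot turn (do not force it); it turns freely when pressed down more than 7 mm. Let go between the dots it stays down; at the green dot it springs up and locks again
- knob_turn (a joint): angle of the knob in rad, clockwise seen from above: 0 = pointer at the red dot (stopped; the start; pointer 0.6 rad to the left of the stirrer's +x), 1.2 = pointer at the green dot (running; 0.6 rad to the right of +x). Stops at -0.03 and 1.23
- vial: glass sample vial with a white cap and yellow content, loose, standing upright near the middle of the ceramic plate: 27 mm diameter, 68 mm high, origin at the centre of its foot, z up
- squeeze_bottle: white squeeze bottle with red cap, loose, upright beside a corner of the stirrer: 62 x 82 mm, 198 mm high with its spout; origin at the foot, z up
- glass_beaker: empty glass beaker, loose, upright beside a corner of the stirrer: 71 mm diameter, 83 mm high; origin at the centre of its foot, z up
- valve: spare needle valve, pale metal with a black knob on top, loose, standing knob up beside a corner of the stirrer: 22 x 80 mm (long along y), 56 mm high; origin at the centre of its underside, z up
Not all that is in view belongs to the job. Of the things that look like the vial, the smallest one is meant.

How it is judged:
By the outcome, as a careful person would: the job done as asked, in the order asked, and still so for the second after the job is handed in, with the robot touching nothing.
It also fails if it takes over 72 s, if anything falls off the work surface, if the arm or the gripper's body presses on something with over 40 N, if the wrist force passes 120 N, or if a joint passes its speed limit or range.

## Robot

A 6-joint arm with a two-finger parallel gripper is mounted at the origin on a cart in front of the work surface, level with it; the furniture and walls round the work are solid. World frame = base frame: x ahead of the robot, y to its left, z up, the work surface at z = 0. Lengths are in m, angles in degrees, forces in N, time in s.
With the tool pointing down it reaches from about 0.3 to 0.75 m from the base axis. Payload 8.5 kg.
Tool frame: the origin (TCP) lies midway between the tips of the shut fingers; the grasp point (between the pads) lies 19 mm behind it; z points along the fingers, y is the line along which they close (so a half turn about z gives the same grasp; the last joint's range is limited). The gripper opens to 85 mm and grips with 20 to 120 N. Pads are 22 mm wide; open, the fingers measure 114 mm over their backs; the gripper's body (76 mm by 85 mm) begins 54 mm behind the grasp point. The pads swing forward as they close: fully open they stand 13 mm farther back than shut.
Start: joints at [57.221, 21.807, 74.336, -0, 83.858, -12.336], TCP at [0.192, 0.515, 0.231] pointing down, gripper open.
Joint ranges: [-178.18, 178.18], [-50.72, 133.34], [12.68, 142.11], [-81.47, 261.47], [9.98, 163.14], [-165.26, 165.26]. Speed limits (degrees/s): [136.94, 136.94, 180, 180, 180, 180].

## Interface

Orientations are given as a 3x3 rotation matrix whose columns are the frame's x, y, z axes.
In Python, from rig import env, get_image, close_job gives the robot as it stands.
- The arm moves only by the tool step_arm, never from a script. Its argument "targets" is a list of rows, each a list of 2 entries, a list of its own where there are three numbers: the shift along the tool's x, y, z as a fraction of full scale, then the turn, a rotation vector about the tool's x, y, z as a fraction of full scale. In form: [[[x, y, z], [wx, wy, wz]], ...]. A call has 1 to 10 rows; each row is the pose to reach, as a shift and turn from the pose commanded when the call began, along the tool's axes at that moment; what a row does not reach only later rows make up. Full scale, the value 1, is 0.3 m for a shift and 45 degrees for a turn. A row lasts 1/12 s, in which the tool goes at most 41.7 mm and 7.16 degrees, less where a joint would pass 70% of its speed; a pose out of reach is approached as far as the arm can. A call with a number of a shift or a turn outside -1 to 1 is refused whole. A call with a gripper value outside its range is refused whole. "jaw" is the finger opening in mm, from 0 to 85.4, set as the call begins (left out, the last holds). The fingers move at their own pace and stop on an object; "grip_force" is the grip in N (left out, the last holds). Time passes only in rows, so rows that repeat a pose let the fingers close. It gives the time, the measured TCP pose, the force, the opening and the grip force at its end, in the units of the state.
- env.observe(): the state, without advancing time (a new reading comes with each control period).
- get_image(name): name is "side" or "top" or "wrist"; returns a dict with "img" (480x640x3 uint8, red, green, blue), "z_map" (480x640 float32, m along the optical axis (not along the pixel's ray), 0 where there is no reading), "intrinsics" (3x3 intrinsics, pixels), "rvec" (rotation vector, rad) and "tvec" (3), from world to camera coordinates, as OpenCV has them. Camera axes: x right, y down, z forward; pixel columns grow to the right and rows downward; lengths in m; the calibration is good to about 2 mm. A picture is of the moment at which its call begins.
- close_job(): hands the job in; it is judged then, once.
The state is a dict: "time_s": time; "q": joint angles; "qvel": joint speeds; "joint_efforts": joint torques, N m; "position": TCP position; "tool_rot": TCP orientation; "ft_force": force on the tool from outside, world axes, zero at the start; "wrist_torque": the same for the moment, N m; "grip_width": finger opening in m; "gripper_force": force on a finger pad.
Only numpy, scipy, OpenCV 4.12 (cv2) and the standard library are available. Lean on these libraries where they do the work, as an engineer would, in place of code of your own. Each camera call takes 0.05 s, during which the arm holds its last target. There are 200 camera calls.

## Working session

There is one attempt and no reset: what is moved stays moved. The work goes in short steps, Python scripts to look and compute and a tool call to move; the robot and the scene stay as the last step left them, time stands still between calls to the robot, and variables do not carry over. Pictures are saved under pics/ and viewed, at most 10 in all, crops included, and the job is handed in when it is done.

Besides the shell and the picture viewer there is one more tool, called after "Call:" as name(argument=value, ...) on one line, values as JSON. step_arm: Moves the arm, as the interface text tells. Its arguments: {"type":"object","properties":{"targets":{"type":"array","items":{"type":"array"}},"jaw":{"type":"number"},"grip_force":{"type":"number"}},"required":["targets"]}

```bash
ls; mkdir -p pics; cat > h.py <<'E'
import numpy as np, cv2
from rig import env, get_image, close_job
def cam(name):
    d=get_image(name); R,_=cv2.Rodrigues(np.array(d['rvec'],float)); d['R']=R; d['t']=np.array(d['tvec'],float).ravel(); d['K']=np.array(d['intrinsics'],float); return d
def ray(d,u,v,z):
    c=-d['R'].T@d['t']; r=d['R'].T@np.linalg.inv(d['K'])@np.array([u,v,1.]); return c+r*(z-c[2])/r[2]
def dep(d,u,v):
    Z=d['z_map'][int(v),int(u)]; return d['R'].T@(np.linalg.inv(d['K'])@np.array([u,v,1.])*Z-d['t'])
def cloud(d):
    v,u=np.mgrid[:480,:640]; P=np.linalg.inv(d['K'])@np.stack([u.ravel(),v.ravel(),np.ones(u.size)])*d['z_map'].ravel()
    return ((P.T-d['t'])@d['R']).reshape(480,640,3)
def save(d,n): cv2.imwrite('pics/'+n,d['img'][:,:,::-1])
E
python3 - <<'E'
from h import *
for n in('side','top'):
    d=cam(n); save(d,n+'0.png'); print(n,-d['R'].T@d['t'],d['R'][2],d['K'][0,0])
o=env.observe(); print(o['position'],o['tool_rot'],o['time_s'],o['ft_force'],o['grip_width'])
E
```

```text
pics
side [ 0.15855921 -0.76123691  0.50264297] [ 0.44586032  0.7745953  -0.44856515] 521.6959758570391
top [ 0.35568302 -0.03612608  1.12521593] [ 0.21092057 -0.00369571 -0.97749622] 557.9655507606368
[0.19196626 0.51513842 0.23079531] [[-9.37014653e-01  3.49289342e-01 -7.04370073e-04]
 [ 3.49289927e-01  9.37014118e-01 -1.04360626e-03]
 [ 2.95484158e-04 -1.22390373e-03 -9.99999207e-01]] 0.1 [-0.80970535 -0.06646351  0.37538634] 0.08535879456398114
```

View pics/top0.png

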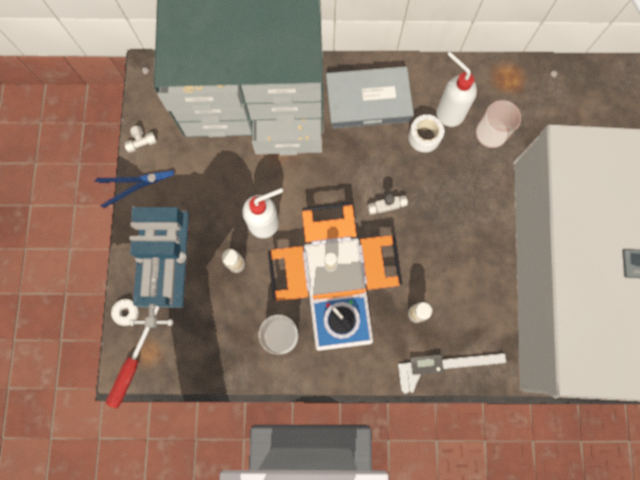

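View pics/side0.png

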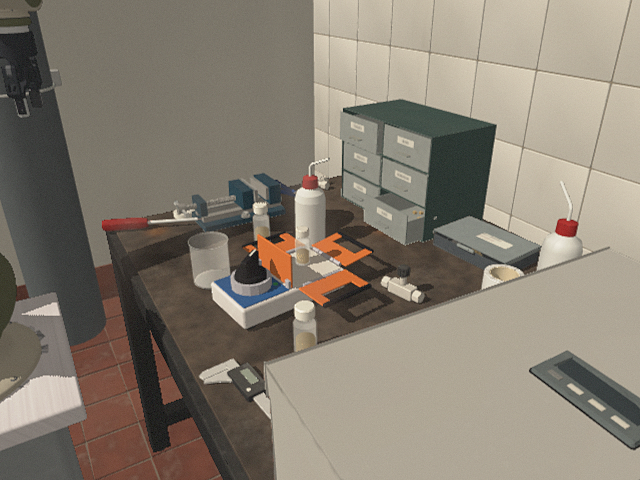

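The top view shows the stirrer at about (335,280). Its knob is at (342,319), the orange panels at (290,272) left, (380,262) right and (329,222) back. The bottle is at (262,217), the beaker at (278,335) and the valve at (388,204). Three things look like the vial: (331,262) on the plate, (233,260) and (420,313). The one on the ceramic plate fits, and the other two look bigger. I'll check this in a crop and measure the stirrer.

```bash
python3 - <<'E'
from h import *
d=cam('top'); im=d['img']; c=cloud(d)
hsv=cv2.cvtColor(im,cv2.COLOR_RGB2HSV)
H,S,V=[hsv[...,i].astype(int) for i in range(3)]
roi=np.zeros((480,640),bool); roi[190:360,225:430]=1
blue=roi&(H>100)&(H<120)&(S>130)&(V>80); blue[:, :305]=0
u8=lambda m:m.astype(np.uint8)
n,l,st,ce=cv2.connectedComponentsWithStats(u8(blue)); k=1+np.argmax(st[1:,4]); 
hull=cv2.findContours(u8(l==k),0,1)[0]; hull=np.vstack(hull)
r=cv2.minAreaRect(hull); print('blue',r, 'z',np.median(c[l==k][:,2]))
bp=np.array([ray(d,*p,np.median(c[l==k][:,2])) for p in cv2.boxPoints(r)]);print(bp.round(4))
rw=cv2.minAreaRect((bp[:,:2]*1000).astype(np.float32));print(rw)
orange=roi&(H<18)&(S>170)&(V>120)
n,l,st,ce=cv2.connectedComponentsWithStats(u8(orange))
for i in range(1,n):
    if st[i,4]>60: 
        p=c[l==i]; z=p[:,2]; print('or',st[i],ce[i].round(1),p.mean(0).round(4),np.percentile(z,[5,50,95]).round(4))
s=roi&(c[...,2]>0.09)
n,l,st,ce=cv2.connectedComponentsWithStats(u8(s))
for i in range(1,n):
    if st[i,4]>20: print('tall',st[i],ce[i].round(1),c[l==i].mean(0).round(4),c[l==i][:,2].max())
cv2.imwrite('pics/crop.png',cv2.resize(im[185:365,220:440,::-1],(733,600),interpolation=cv2.INTER_CUBIC))
for p in [(331,262),(233,260),(420,313),(388,204),(278,335),(262,217),(342,319)]: print(p,dep(d,*p).round(3))
E
```

```text
blue ((341.1846618652344, 320.9769287109375), (40.931461334228516, 48.001441955566406), 82.87498474121094) z 0.04434707598242796
[[ 0.4646 -0.0206  0.0443]
 [ 0.4767 -0.1128  0.0443]
 [ 0.3991 -0.1219  0.0443]
 [ 0.3874 -0.031   0.0443]]
((431.93377685546875, -71.7729263305664), (78.14093780517578, 93.06575012207031), 7.467732906341553)
or [251 201  14  12  81] [257.5 207.3] [0.6287 0.0839 0.1458] [0.1419 0.1458 0.1496]
or [303 206  53  32 535] [332.1 223.6] [ 0.6215 -0.0533  0.0562] [0.0442 0.0488 0.0532]
or [ 361  237   38   52 1043] [376.3 261.8] [ 0.5468 -0.1401  0.0502] [0.0428 0.0461 0.0496]
or [ 271  247   36   53 1064] [291.7 273.1] [0.5234 0.0249 0.0499] [0.0431 0.0465 0.0498]
or [314 291  49   7  96] [337.6 294.2] [ 0.4782 -0.0635  0.0876] [0.0704 0.0885 0.1034]
tall [243 190  41  38 899] [260.  209.6] [0.628  0.0809 0.1318] 1.1252159282927352
tall [324 252  14  15 153] [330.5 259. ] [ 0.541  -0.0496  0.1082] 0.11570204249164087
tall [312 288  54   9 160] [338.7 292.4] [ 0.479  -0.065   0.1086] 1.1252159282927352
tall [332 307  21  23 179] [342.1 317.9] [ 0.4331 -0.0712  0.104 ] 1.1252159282927352
(331, 262) [ 0.535 -0.051  0.112]
(233, 260) [0.542 0.134 0.086]
(420, 313) [ 0.444 -0.217  0.084]
(388, 204) [ 0.664 -0.165  0.049]
(278, 335) [0.406 0.052 0.005]
(262, 217) [0.618 0.079 0.116]
(342, 319) [ 0.431 -0.071  0.099]
```

View pics/crop.png

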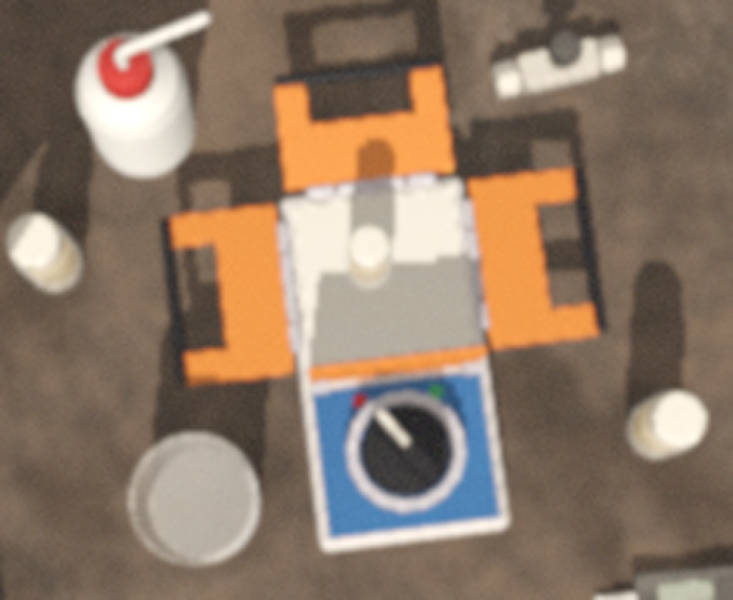

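The crop confirms it. The small-cap vial at crop (370,255) stands on the plate with its top at z≈0.115 m, which fits 68 mm. The other two stand on the bench and are about 85 mm high, so they are bigger. The knob pointer is at the red dot. The knob and panel midpoints give a spacing of 104.2 mm and a yaw of about 7.8°, which matches the drawing. Next I'll measure the bars in the stirrer frame.

```bash
cat >> h.py <<'E'
O=np.array([.535,-.0575,0]); YAW=np.radians(7.8)
RS=np.array([[np.cos(YAW),-np.sin(YAW),0],[np.sin(YAW),np.cos(YAW),0],[0,0,1]])
def st(p): return (np.asarray(p)-O)@RS
def wo(p): return O+RS@np.asarray(p)
E
python3 - <<'E'
from h import *
ds=[cam('top') for _ in range(4)]; d=ds[0]
d['z_map']=np.median([x['z_map'] for x in ds],0); im=np.mean([x['img'] for x in ds],0).astype(np.uint8)
c=cloud(d); s=st(c); hsv=cv2.cvtColor(im,cv2.COLOR_RGB2HSV)
H,S,V=[hsv[...,i].astype(int) for i in range(3)]
org=(H<18)&(S>170)&(V>120)
x,y,z=s[...,0],s[...,1],s[...,2]
for n,rad,lat in(('L',y,x),('R',-y,x),('B',x,y)):
    m=org&(rad>.05)&(rad<.14)&(abs(lat)<.056)&(z<.1)&(z>.03)
    A=np.polyfit(rad[m],z[m],1); print(n,'orange n',m.sum(),'slope',A,'rad',np.percentile(rad[m],[1,99]).round(4),'lat',np.percentile(lat[m],[1,99]).round(4))
    b=(V<60)&(rad>.1)&(rad<.14)&(abs(lat)<.06)&(z>.02)&(z<.1)
    print('  bar',b.sum(),np.median(rad[b]).round(4),np.percentile(lat[b],[2,98]).round(4),np.percentile(z[b],[10,50,90]).round(4))
# heads
for nm,lo,hi,m in(('vial',.1,.13,(np.hypot(x,y)<.03)),('bottle',.03,.2,(np.hypot(c[...,0]-.62,c[...,1]-.08)<.07)),('valve',.01,.08,(np.hypot(c[...,0]-.664,c[...,1]+.165)<.06)),('knob',.09,.11,(np.hypot(x+.104,y)<.035))):
    q=m&(z>lo)&(z<hi); p=c[q]; print(nm,q.sum(),p.mean(0).round(4),p.min(0).round(3),p.max(0).round(3),'st',s[q].mean(0).round(4))
w=(V>150)&(S<60)&(np.hypot(x+.104,y)<.035)&(z>.08); p=s[w]; print('ptr',len(p),p.mean(0).round(4))
E
```

```text
L orange n 1055 slope [0.02611404 0.04432149] rad [0.0612 0.118 ] lat [-0.0469  0.0501]
  bar 70 0.1222 [-0.0396  0.0281] [0.0482 0.0493 0.051 ]
R orange n 1047 slope [0.01187032 0.0452028 ] rad [0.0615 0.1195] lat [-0.0472  0.0497]
  bar 62 0.1231 [-0.029   0.0424] [0.0472 0.0486 0.0503]
B orange n 650 slope [0.10303535 0.04013196] rad [0.063  0.1178] lat [-0.0511  0.0465]
  bar 8 0.1257 [-0.0486 -0.0332] [0.0537 0.0545 0.0549]
vial 129 [ 0.542  -0.0496  0.1112] [ 0.532 -0.06   0.1  ] [ 0.554 -0.039  0.114] st [0.0081 0.0069 0.1112]
bottle 1289 [0.618  0.0772 0.107 ] [0.551 0.027 0.03 ] [0.662 0.117 0.197] st [0.1005 0.1222 0.107 ]
valve 423 [ 0.6728 -0.167   0.0272] [ 0.657 -0.209  0.011] [ 0.693 -0.128  0.058] st [ 0.1217 -0.1272  0.0272]
knob 178 [ 0.4335 -0.0715  0.0981] [ 0.413 -0.09   0.091] [ 0.453 -0.053  0.101] st [-1.024e-01 -1.000e-04  9.810e-02]
ptr 44 [-0.0924  0.0071  0.0989]
```

```bash
sed -i 's/^O=.*; /O=np.array([.5365,-.058,0]); /' h.py; cat >> h.py <<'E'
from scipy.spatial.transform import Rotation as Rn
def plan(pts,yaw=None):
    """pts: stirrer-frame TCP points; yaw: tool y direction (deg) in stirrer frame, tool down. prints rows"""
    o=env.observe(); p=np.array(o['position']); R=np.array(o['tool_rot']); r=np.zeros(3)
    if yaw is not None:
        a=np.radians(yaw)+YAW; y=np.array([np.cos(a),np.sin(a),0]); zz=np.array([0,0,-1.]); Rt=np.stack([np.cross(y,zz),y,zz],1)
        r=Rn.from_matrix(R.T@Rt).as_rotvec(degrees=True)/45
    print('turn',r.round(3),'now st',st(p).round(4),'F',np.round(o['ft_force'],1),'w',round(o['grip_width'],4),'t',o['time_s'])
    for q in pts: print(np.round(q,4),(R.T@(wo(q)-p)/.3).round(4).tolist())
E
python3 -c "
from h import *
plan([(-.012,.1225,.23),(-.012,.1225,.12)],90)"
```

```text
turn [-0.    -0.    -0.628] now st [-0.2635  0.6147  0.2312] F [ 0.8 -0.7 -0.5] w 0.0855 t 0.35
[-0.012   0.1225  0.23  ] [-1.5148, -1.0488, 0.0042]
[-0.012   0.1225  0.12  ] [-1.5148, -1.0487, 0.3708]
```

Call:
step_arm(targets=[[[-0.12, -0.08, 0], [0, 0, -0.15]], [[-0.24, -0.16, 0], [0, 0, -0.3]], [[-0.36, -0.24, 0], [0, 0, -0.45]], [[-0.48, -0.33, 0], [0, 0, -0.628]], [[-0.6, -0.42, 0], [0, 0, -0.628]], [[-0.757, -0.524, 0], [0, 0, -0.628]], [[-0.757, -0.524, 0], [0, 0, -0.628]], [[-0.757, -0.524, 0], [0, 0, -0.628]]], jaw=20)

```text
time_s: 1.02
position: [0.3534, 0.2842, 0.2314]
tool_rot: [[-0.992, -0.13, 0.001], [-0.13, 0.992, -0.001], [-0.001, -0.001, -1.0]]
ft_force: [-1.0, 1.2, 0.1]
grip_width: 0.0201
gripper_force: 0.0
```

```bash
python3 -c "
from h import *
plan([(-.012,.1225,.23),(-.012,.1225,.12)],90)"
```

```text
turn [-0.002  0.001 -0.008] now st [-0.1349  0.3639  0.2314] F [-1.   1.2  0.1] w 0.0201 t 1.0167
[-0.012   0.1225  0.23  ] [-0.4147, -0.8021, 0.0063]
[-0.012   0.1225  0.12  ] [-0.4143, -0.8015, 0.373]
```

Call:
step_arm(targets=[[[-0.07, -0.12, 0], [0, 0, -0.008]], [[-0.13, -0.24, 0], [0, 0, -0.008]], [[-0.19, -0.36, 0], [0, 0, -0.008]], [[-0.25, -0.48, 0], [0, 0, -0.008]], [[-0.32, -0.6, 0], [0, 0, -0.008]], [[-0.38, -0.72, 0.05], [0, 0, -0.008]], [[-0.415, -0.802, 0.15], [0, 0, -0.008]], [[-0.415, -0.802, 0.28], [0, 0, -0.008]], [[-0.415, -0.802, 0.373], [0, 0, -0.008]], [[-0.415, -0.802, 0.373], [0, 0, -0.008]]])

```text
time_s: 1.85
position: [0.5035, 0.0672, 0.1147]
tool_rot: [[-0.99, -0.141, -0.01], [-0.141, 0.99, 0.001], [0.01, 0.002, -1.0]]
ft_force: [-0.2, -0.0, -0.9]
grip_width: 0.0203
gripper_force: 0.0
```

```bash
python3 - <<'E'
from h import *
plan([(-.012,.1225,.12),(-.012,.1225,.027)],90)
d=cam('wrist'); save(d,'w1.png')
for q in [(0,.123,.045),(-.05,.123,.045),(.05,.123,.045),(-.012,.1225,.027)]:
    p=d['K']@(d['R']@wo(q)+d['t']); print(q,(p[:2]/p[2]).round(1))
E
```

```text
turn [ 0.003 -0.012  0.007] now st [-0.0157  0.1285  0.1147] F [-0.2 -0.  -0.9] w 0.0203 t 1.85
[-0.012   0.1225  0.12  ] [-0.0121, -0.02, -0.018]
[-0.012   0.1225  0.027 ] [-0.0151, -0.0208, 0.292]
(0, 0.123, 0.045) [306.6 282.7]
(-0.05, 0.123, 0.045) [306.5 205.9]
(0.05, 0.123, 0.045) [306.7 351.2]
(-0.012, 0.1225, 0.027) [306.3 256.7]
```

View pics/w1.png

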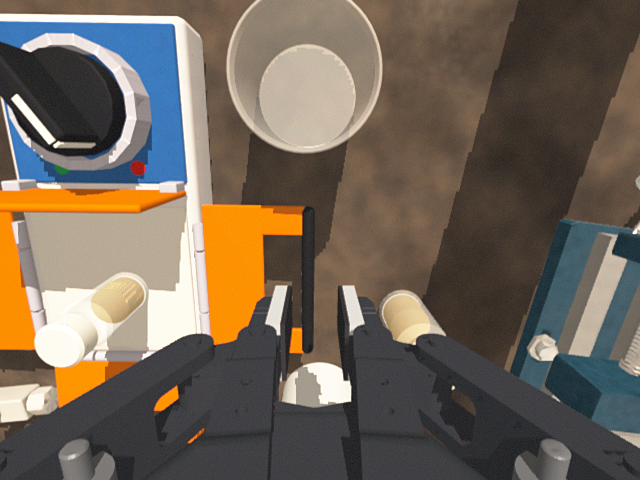

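The wrist view shows the left bar at column 308, rows 207–352. I predicted 306.6 and 206–351, so the pose is good to about 1 mm. Now descending.

Call:
step_arm(targets=[[[-0.013, -0.017, 0], [0, 0, 0]], [[-0.013, -0.017, 0.1], [0, 0, 0]], [[-0.013, -0.017, 0.2], [0, 0, 0]], [[-0.013, -0.017, 0.28], [0, 0, 0]], [[-0.013, -0.017, 0.29], [0, 0, 0]], [[-0.013, -0.017, 0.29], [0, 0, 0]], [[-0.013, -0.017, 0.29], [0, 0, 0]]])

```text
time_s: 2.48
position: [0.5122, 0.0628, 0.0346]
tool_rot: [[-0.99, -0.143, 0.004], [-0.143, 0.99, -0.0], [-0.004, -0.001, -1.0]]
ft_force: [0.2, 0.8, -0.4]
grip_width: 0.0201
gripper_force: 0.0
```

```bash
python3 - <<'E'
from h import *
plan([(-.012,.1235,.027)],90)
E
```

```text
turn [-0.001  0.005  0.009] now st [-0.0077  0.123   0.0346] F [ 0.2  0.8 -0.4] w 0.0201 t 2.4833
[-0.012   0.1235  0.027 ] [0.0144, 0.0019, 0.0253]
```

Call:
step_arm(targets=[[[0, 0, 0.02], [0, 0, 0]], [[0, 0, 0.02], [0, 0, 0]], [[0, 0, 0.02], [0, 0, 0]]])

```text
time_s: 2.73
position: [0.511, 0.0628, 0.0271]
tool_rot: [[-0.99, -0.142, 0.001], [-0.142, 0.99, -0.0], [-0.001, -0.0, -1.0]]
ft_force: [-0.5, 0.7, 0.7]
grip_width: 0.0201
gripper_force: 0.0
```

Call:
step_arm(targets=[[[0, 0, 0], [0, 0, 0]], [[0, 0, 0], [0, 0, 0]], [[0, 0, 0], [0, 0, 0]], [[0, 0, 0], [0, 0, 0]]], jaw=4, grip_force=20)

```text
time_s: 3.07
position: [0.5107, 0.0639, 0.0268]
tool_rot: [[-0.99, -0.142, 0.001], [-0.142, 0.99, 0.002], [-0.001, 0.002, -1.0]]
ft_force: [0.4, 6.7, 0.6]
grip_width: 0.007
gripper_force: 20.9
```

```bash
python3 - <<'E'
from h import *
plan([],90)
h=.0555
for a in (15,30,45,60,75,90,94):
  a=np.radians(a-1.5); print(-.068*(1-np.cos(a))/.3, -.068*np.sin(a)/.3)
E
```

```text
turn [0.002 0.001 0.008] now st [-0.0091  0.1242  0.0268] F [0.4 6.7 0.6] w 0.007 t 3.0667
-0.006262818043193314 -0.052914282474005224
-0.027468121129954517 -0.10815598565884459
-0.06224847590388148 -0.15602703715725091
-0.10823365866438492 -0.19326510392026092
-0.1622898552004442 -0.21733247323679045
-0.22073322505021545 -0.22658899366112634
-0.2365537278028095 -0.22645093022522111
```

Call:
step_arm(targets=[[[0, -0.001, -0.026], [0, 0, 0]], [[0, -0.006, -0.053], [0, 0, 0]], [[0, -0.015, -0.08], [0, 0, 0]], [[0, -0.027, -0.108], [0, 0, 0]], [[0, -0.043, -0.133], [0, 0, 0]], [[0, -0.062, -0.156], [0, 0, 0]], [[0, -0.084, -0.176], [0, 0, 0]], [[0, -0.108, -0.193], [0, 0, 0]], [[0, -0.134, -0.207], [0, 0, 0]], [[0, -0.162, -0.217], [0, 0, 0]]])

```text
time_s: 3.9
position: [0.5173, 0.0155, 0.0928]
tool_rot: [[-0.99, -0.143, 0.0], [-0.143, 0.99, 0.001], [-0.001, 0.001, -1.0]]
ft_force: [-2.8, 2.9, 2.4]
grip_width: 0.0071
gripper_force: 20.4
```

```bash
python3 - <<'E'
from h import *
plan([],90)
E
```

```text
turn [0.002 0.001 0.009] now st [-0.0091  0.0754  0.0928] F [-2.8  2.9  2.4] w 0.0071 t 3.9
```

Call:
step_arm(targets=[[[0, -0.03, -0.006], [0, 0, 0]], [[0, -0.06, -0.009], [0, 0, 0]], [[0, -0.066, -0.009], [0, 0, 0]], [[0, -0.072, -0.009], [0, 0, 0]], [[0, -0.072, -0.009], [0, 0, 0]], [[0, -0.072, -0.009], [0, 0, 0]]])

```text
time_s: 4.4
position: [0.5199, -0.0039, 0.095]
tool_rot: [[-0.99, -0.142, -0.001], [-0.142, 0.99, 0.005], [-0.0, 0.005, -1.0]]
ft_force: [-4.7, 17.3, 11.2]
grip_width: 0.0073
gripper_force: 21.5
```

```bash
python3 - <<'E'
from h import *
plan([],90)
E
```

```text
turn [0.007 0.    0.008] now st [-0.0091  0.0558  0.095 ] F [-4.7 17.3 11.2] w 0.0073 t 4.4
```

Call:
step_arm(targets=[[[0, 0.008, 0], [0, 0, 0]], [[0, 0.008, 0], [0, 0, 0]], [[0, 0.008, 0], [0, 0, 0]]], jaw=24)

```text
time_s: 4.65
position: [0.5204, -0.0046, 0.0943]
tool_rot: [[-0.99, -0.142, 0.0], [-0.142, 0.99, -0.001], [-0.0, -0.001, -1.0]]
ft_force: [-0.5, -0.6, -0.3]
grip_width: 0.0237
gripper_force: 0.0
```

Call:
step_arm(targets=[[[0, 0, -0.05], [0, 0, 0]], [[0, 0, -0.15], [0, 0, 0]], [[0, 0, -0.25], [0, 0, 0]], [[0, -0.1, -0.28], [0, 0, 0]], [[0, -0.2, -0.28], [0, 0, 0]], [[0, -0.3, -0.28], [0, 0, 0]], [[0, -0.4, -0.28], [0, 0, 0]], [[0, -0.5, -0.28], [0, 0, 0]], [[0, -0.58, -0.28], [0, 0, 0]], [[0, -0.58, -0.28], [0, 0, 0]]], jaw=20)

```text
time_s: 5.48
position: [0.5453, -0.1812, 0.1777]
tool_rot: [[-0.99, -0.138, 0.0], [-0.138, 0.99, -0.002], [0.0, -0.002, -1.0]]
ft_force: [-0.5, 0.3, 0.4]
grip_width: 0.0199
gripper_force: 0.0
```

```bash
python3 - <<'E'
from h import *
plan([(-.008,-.1235,.12),(-.008,-.1235,.027)],90)
d=cam('wrist'); save(d,'w2.png')
for q in [(0,-.1235,.045),(-.05,-.1235,.045),(.05,-.1235,.045),(0,.0555,.113)]:
    p=d['K']@(d['R']@wo(q)+d['t']); print(q,(p[:2]/p[2]).round(1))
E
```

```text
turn [-0.002 -0.     0.003] now st [-0.008  -0.1232  0.1777] F [-0.5  0.3  0.4] w 0.0199 t 5.4833
[-0.008  -0.1235  0.12  ] [0.0, -0.0007, 0.1923]
[-0.008  -0.1235  0.027 ] [-0.0, -0.0002, 0.5023]
(0, -0.1235, 0.045) [315.2 243.8]
(-0.05, -0.1235, 0.045) [315.3 181.7]
(0.05, -0.1235, 0.045) [315.1 300.3]
(0, 0.0555, 0.113) [600.9 273.6]
```

View pics/w2.png

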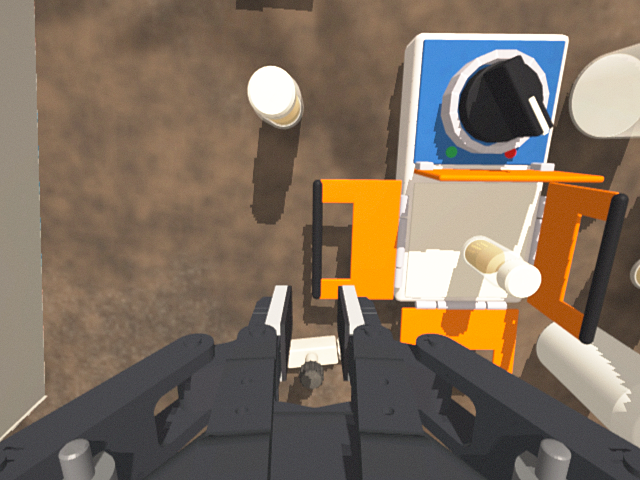

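The left panel now stands upright, with its bar at (605,268). The right bar is at column 317.5, against a prediction of 315, so it lies about 1.5 mm further in. The vial is standing.

Call:
step_arm(targets=[[[0, 0.004, 0.12], [0, 0, 0.003]], [[0, 0.004, 0.24], [0, 0, 0.003]], [[0, 0.004, 0.34], [0, 0, 0.003]], [[0, 0.004, 0.42], [0, 0, 0.003]], [[0, 0.004, 0.48], [0, 0, 0.003]], [[0, 0.004, 0.5], [0, 0, 0.003]], [[0, 0.004, 0.5], [0, 0, 0.003]], [[0, 0.004, 0.5], [0, 0, 0.003]]])

```text
time_s: 6.2
position: [0.5446, -0.1753, 0.0278]
tool_rot: [[-0.99, -0.141, -0.001], [-0.141, 0.99, -0.001], [0.001, -0.001, -1.0]]
ft_force: [-0.4, -3.6, -1.5]
grip_width: 0.0199
gripper_force: 2.1
```

Call:
step_arm(targets=[[[0, 0, 0], [0, 0, 0]], [[0, 0, 0], [0, 0, 0]], [[0, 0, 0], [0, 0, 0]], [[0, 0, 0], [0, 0, 0]]], jaw=4)

```text
time_s: 6.53
position: [0.5456, -0.1792, 0.0296]
tool_rot: [[-0.99, -0.14, 0.003], [-0.14, 0.99, -0.008], [-0.002, -0.008, -1.0]]
ft_force: [-2.7, -21.8, 0.1]
grip_width: 0.007
gripper_force: 22.4
```

```bash
python3 - <<'E'
from h import *
plan([(-.008,-.1235,.027)],90)
E
```

```text
turn [-0.01   0.003  0.005] now st [-0.0074 -0.1214  0.0296] F [ -2.7 -21.8   0.1] w 0.007 t 6.5333
[-0.008  -0.1235  0.027 ] [0.002, -0.007, 0.0086]
```

Call:
step_arm(targets=[[[0, -0.009, -0.026], [0, 0, 0]], [[0, -0.006, -0.053], [0, 0, 0]], [[0, 0.003, -0.08], [0, 0, 0]], [[0, 0.015, -0.108], [0, 0, 0]], [[0, 0.031, -0.133], [0, 0, 0]], [[0, 0.05, -0.156], [0, 0, 0]], [[0, 0.072, -0.176], [0, 0, 0]], [[0, 0.096, -0.193], [0, 0, 0]], [[0, 0.122, -0.207], [0, 0, 0]], [[0, 0.15, -0.217], [0, 0, 0]]])

```text
time_s: 7.37
position: [0.539, -0.1306, 0.0946]
tool_rot: [[-0.99, -0.14, 0.002], [-0.14, 0.99, -0.002], [-0.002, -0.002, -1.0]]
ft_force: [1.3, -3.7, 2.3]
grip_width: 0.0073
gripper_force: 20.5
```

Call:
step_arm(targets=[[[0, 0.03, -0.006], [0, 0, 0]], [[0, 0.06, -0.009], [0, 0, 0]], [[0, 0.066, -0.009], [0, 0, 0]], [[0, 0.072, -0.009], [0, 0, 0]], [[0, 0.072, -0.009], [0, 0, 0]]])

```text
time_s: 7.78
position: [0.5364, -0.1117, 0.0967]
tool_rot: [[-0.99, -0.14, 0.003], [-0.14, 0.99, -0.006], [-0.002, -0.006, -1.0]]
ft_force: [0.7, -17.5, 4.3]
grip_width: 0.0073
gripper_force: 21.5
```

```bash
python3 - <<'E'
from h import *
plan([],90)
E
```

```text
turn [-0.008  0.002  0.006] now st [-0.0073 -0.0532  0.0967] F [  0.7 -17.5   4.3] w 0.0073 t 7.7833
```

Call:
step_arm(targets=[[[0, -0.008, 0], [0, 0, 0]], [[0, -0.008, 0], [0, 0, 0]], [[0, -0.008, 0], [0, 0, 0]]], jaw=24)

```text
time_s: 8.03
position: [0.5351, -0.1106, 0.0953]
tool_rot: [[-0.99, -0.14, -0.002], [-0.14, 0.99, 0.002], [0.002, 0.002, -1.0]]
ft_force: [-1.2, -0.4, 0.3]
grip_width: 0.0243
gripper_force: 0.0
```

Call:
step_arm(targets=[[[0, 0, -0.07], [0, 0, 0]], [[0, 0, -0.17], [0, 0, 0]], [[0, 0, -0.28], [0, 0, 0]], [[0, 0, -0.28], [0, 0, 0]]], jaw=20)

```text
time_s: 8.37
position: [0.5376, -0.1117, 0.1853]
tool_rot: [[-0.99, -0.141, 0.008], [-0.141, 0.99, -0.003], [-0.007, -0.004, -1.0]]
ft_force: [0.1, 0.6, 0.2]
grip_width: 0.02
gripper_force: 0.0
```

```bash
python3 - <<'E'
from h import *
print(np.round(env.observe()['q'],1))
plan([(.122,0,.18)],0)
E
```

```text
[ -24.1   23.7   79.3    0.    76.5 -122.2]
turn [0.004 0.011 2.006] now st [-0.0062 -0.0533  0.1853] F [0.1 0.6 0.2] w 0.02 t 8.3667
[0.122 0.    0.18 ] [-0.4281, 0.1756, 0.0202]
```

Call:
step_arm(targets=[[[-0.03, 0.01, 0], [0, 0, 0.15]], [[-0.06, 0.02, 0], [0, 0, 0.3]], [[-0.1, 0.04, 0], [0, 0, 0.45]], [[-0.15, 0.06, 0], [0, 0, 0.6]], [[-0.2, 0.08, 0], [0, 0, 0.75]], [[-0.25, 0.1, 0], [0, 0, 0.9]], [[-0.3, 0.12, 0], [0, 0, 1]], [[-0.3, 0.12, 0], [0, 0, 1]]])

```text
time_s: 9.03
position: [0.621, -0.0614, 0.1789]
tool_rot: [[-0.798, 0.602, -0.001], [0.602, 0.798, 0.001], [0.002, 0.001, -1.0]]
ft_force: [0.1, 0.4, -0.1]
grip_width: 0.0198
gripper_force: 0.0
```

```bash
python3 - <<'E'
from h import *
plan([(.122,-.003,.18)],0)
E
```

```text
turn [-0.    -0.002  1.004] now st [ 0.0833 -0.0148  0.1789] F [ 0.1  0.4 -0.1] w 0.0198 t 9.0333
[ 0.122 -0.003  0.18 ] [-0.0637, 0.1189, -0.0037]
```

Call:
step_arm(targets=[[[-0.02, 0.04, 0], [0, 0, 0.15]], [[-0.04, 0.08, 0], [0, 0, 0.3]], [[-0.064, 0.119, 0], [0, 0, 0.45]], [[-0.064, 0.119, 0], [0, 0, 0.6]], [[-0.064, 0.119, 0], [0, 0, 0.75]], [[-0.064, 0.119, 0], [0, 0, 0.9]], [[-0.064, 0.119, 0], [0, 0, 1]], [[-0.064, 0.119, 0], [0, 0, 1]], [[-0.064, 0.119, 0], [0, 0, 1]]])

```text
time_s: 9.78
position: [0.6562, -0.0464, 0.1796]
tool_rot: [[-0.144, 0.99, -0.001], [0.99, 0.144, 0.0], [0.001, -0.001, -1.0]]
ft_force: [0.7, 0.0, 0.3]
grip_width: 0.0199
gripper_force: 0.0
```

```bash
python3 - <<'E'
from h import *
plan([(.122,0,.033)],0)
d=cam('wrist'); save(d,'w3.png')
for q in [(.123,0,.05),(.123,-.05,.05),(.123,.05,.05),(0,.0555,.113)]:
    p=d['K']@(d['R']@wo(q)+d['t']); print(q,(p[:2]/p[2]).round(1))
E
```

```text
turn [-0.001 -0.001  0.01 ] now st [ 0.1201 -0.0047  0.1796] F [0.7 0.  0.3] w 0.0199 t 9.7833
[0.122 0.    0.033] [0.0155, 0.0069, 0.4888]
(0.123, 0, 0.05) [320. 227.]
(0.123, -0.05, 0.05) [319.3 285.6]
(0.123, 0.05, 0.05) [320.7 162.5]
(0, 0.0555, 0.113) [110.1 156.5]
```

View pics/w3.png

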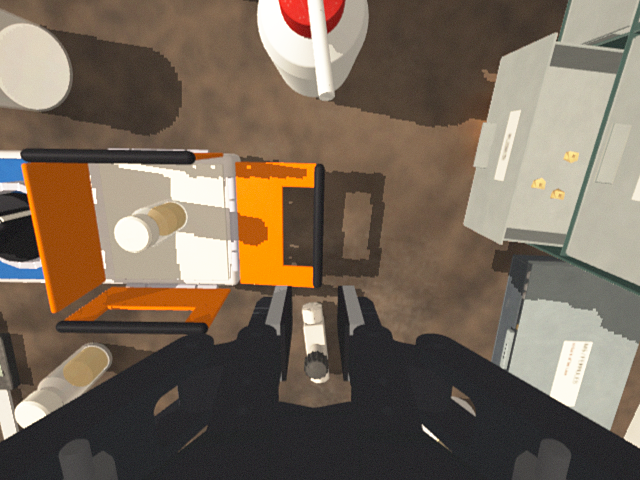

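Left and right panels are both upright. The back bar is at column 319.5, rows 164–286, against a prediction of 320, so x≈0.1227. Descending onto it.

Call:
step_arm(targets=[[[0.006, 0.009, 0.12], [0, 0, 0.01]], [[0.006, 0.009, 0.24], [0, 0, 0.01]], [[0.006, 0.009, 0.34], [0, 0, 0.01]], [[0.006, 0.009, 0.42], [0, 0, 0.01]], [[0.006, 0.009, 0.47], [0, 0, 0.01]], [[0.006, 0.009, 0.487], [0, 0, 0.01]], [[0.006, 0.009, 0.487], [0, 0, 0.01]], [[0.006, 0.009, 0.487], [0, 0, 0.01]]])

```text
time_s: 10.5
position: [0.6596, -0.0445, 0.0348]
tool_rot: [[-0.133, 0.991, 0.001], [0.991, 0.133, -0.0], [-0.0, 0.001, -1.0]]
ft_force: [0.1, 0.7, -0.0]
grip_width: 0.0205
gripper_force: 0.0
```

Call:
step_arm(targets=[[[0, 0, 0], [0, 0, 0]], [[0, 0, 0], [0, 0, 0]], [[0, 0, 0], [0, 0, 0]], [[0, 0, 0], [0, 0, 0]]], jaw=4)

```text
time_s: 10.83
position: [0.6587, -0.0447, 0.0346]
tool_rot: [[-0.132, 0.991, -0.001], [0.991, 0.132, -0.0], [-0.0, -0.001, -1.0]]
ft_force: [-4.5, -0.5, 0.2]
grip_width: 0.0072
gripper_force: 21.4
```

```bash
python3 - <<'E'
from h import *
plan([],0)
E
```

```text
turn [-0.001  0.    -0.004] now st [ 0.1228 -0.0034  0.0346] F [-4.5 -0.5  0.2] w 0.0072 t 10.8333
```

Call:
step_arm(targets=[[[0, -0.003, -0.018], [0, 0, 0]], [[0, -0.008, -0.035], [0, 0, 0]], [[0, -0.021, -0.072], [0, 0, 0]], [[0, -0.041, -0.106], [0, 0, 0]], [[0, -0.066, -0.136], [0, 0, 0]], [[0, -0.08, -0.15], [0, 0, 0]], [[0, -0.097, -0.162], [0, 0, 0]], [[0, -0.114, -0.172], [0, 0, 0]], [[0, -0.132, -0.181], [0, 0, 0]], [[0, -0.168, -0.195], [0, 0, 0]]])

```text
time_s: 11.67
position: [0.6114, -0.0509, 0.0952]
tool_rot: [[-0.132, 0.991, 0.008], [0.991, 0.132, -0.001], [-0.002, 0.008, -1.0]]
ft_force: [4.8, 1.4, 4.5]
grip_width: 0.0072
gripper_force: 20.9
```

Call:
step_arm(targets=[[[0, -0.03, -0.006], [0, 0, 0]], [[0, -0.055, -0.008], [0, 0, 0]], [[0, -0.065, -0.008], [0, 0, 0]], [[0, -0.072, -0.008], [0, 0, 0]], [[0, -0.072, -0.008], [0, 0, 0]]])

```text
time_s: 12.08
position: [0.5911, -0.0536, 0.0971]
tool_rot: [[-0.132, 0.991, 0.011], [0.991, 0.132, -0.0], [-0.002, 0.011, -1.0]]
ft_force: [17.1, 4.4, 1.2]
grip_width: 0.0073
gripper_force: 21.5
```

```bash
python3 - <<'E'
from h import *
plan([],0)
E
```

```text
turn [ 0.014  0.002 -0.005] now st [ 0.0547 -0.0031  0.0971] F [17.1  4.4  1.2] w 0.0073 t 12.0833
```

Against the stop at 17 N. Releasing and rising, then moving toward the knob while turning clockwise.

Call:
step_arm(targets=[[[0, 0.012, 0], [0, 0, 0]], [[0, 0.012, 0], [0, 0, 0]], [[0, 0.012, 0], [0, 0, 0]]], jaw=24)

```text
time_s: 12.33
position: [0.5905, -0.0533, 0.0948]
tool_rot: [[-0.132, 0.991, -0.002], [0.991, 0.132, 0.0], [0.0, -0.002, -1.0]]
ft_force: [-0.3, -0.2, -0.3]
grip_width: 0.024
gripper_force: 0.0
```

Call:
step_arm(targets=[[[0, 0, -0.07], [0, 0, 0]], [[0, 0, -0.17], [0, 0, 0]], [[0, 0, -0.28], [0, 0, 0]], [[0, 0, -0.28], [0, 0, 0]]])

```text
time_s: 12.67
position: [0.5928, -0.054, 0.1849]
tool_rot: [[-0.132, 0.991, 0.009], [0.991, 0.132, -0.003], [-0.004, 0.008, -1.0]]
ft_force: [1.1, 0.1, -0.4]
grip_width: 0.0242
gripper_force: 0.0
```

```bash
python3 - <<'E'
from h import *
plan([(-.1035,0.0005,.18)],-55.6)
d=cam('top'); s=st(cloud(d)); x,y,z=s[...,0],s[...,1],s[...,2]; save(d,'t2.png')
im=d['img']; hsv=cv2.cvtColor(im,cv2.COLOR_RGB2HSV)
for n,rad,lat in(('L',y,x),('R',-y,x),('B',x,y)):
    m=(rad>.035)&(rad<.09)&(abs(lat)<.04)&(z>.105)&(z<.125); print(n,m.sum(),np.median(rad[m]) if m.any() else 0)
k=(np.hypot(x+.1035,y)<.03)&(z>.085)&(z<.11)
r=cv2.minAreaRect((s[k][:,:2]*1000).astype(np.float32)); print('knob',k.sum(),r,s[k].mean(0))
w=k&(hsv[...,2]>150); print('ptr',w.sum(),s[w].mean(0))
E
```

```text
turn [ 0.012 -0.     1.231] now st [ 0.0563 -0.0037  0.1849] F [ 1.1  0.1 -0.4] w 0.0242 t 12.6667
[-0.1035  0.0005  0.18  ] [0.0121, -0.533, 0.012]
L 0 0
R 114 0.05520905966707228
B 29 0.05499741229091752
knob 128 ((-108.58242797851562, -2.6339664459228516), (34.91241455078125, 12.342195510864258), 35.329505920410156) [-0.10949648 -0.00337779  0.09816283]
ptr 16 [-0.09958683  0.00384571  0.0986875 ]
```

Call:
step_arm(targets=[[[0, -0.09, 0.01], [0, 0, 0.15]], [[0, -0.18, 0.01], [0, 0, 0.3]], [[0, -0.27, 0.01], [0, 0, 0.45]], [[0, -0.36, 0.01], [0, 0, 0.6]], [[0.01, -0.45, 0.01], [0, 0, 0.75]], [[0.012, -0.533, 0.01], [0, 0, 0.9]], [[0.012, -0.533, 0.01], [0, 0, 1]], [[0.012, -0.533, 0.01], [0, 0, 1]]], jaw=40)

```text
time_s: 13.38
position: [0.4307, -0.0708, 0.1753]
tool_rot: [[0.61, 0.792, -0.002], [0.792, -0.61, 0.001], [-0.001, -0.002, -1.0]]
ft_force: [1.3, -0.6, -0.0]
grip_width: 0.0397
gripper_force: 0.0
```

Call:
step_arm(targets=[[[0, 0, 0], [0, 0, 0.12]], [[0, 0, 0], [0, 0, 0.231]], [[0, 0, 0], [0, 0, 0.231]], [[0, 0, 0], [0, 0, 0.231]]])

```text
time_s: 13.72
position: [0.4324, -0.0709, 0.1753]
tool_rot: [[0.738, 0.675, -0.001], [0.675, -0.738, 0.0], [-0.001, -0.001, -1.0]]
ft_force: [1.6, -0.1, 0.8]
grip_width: 0.0398
gripper_force: 0.0
```

```bash
python3 - <<'E'
from h import *
plan([(-.1035,0.0005,.18),(-.1035,0.0005,.077)],-55.6)
d=cam('wrist'); save(d,'w4.png')
for q in [(-.1035,.0005,.099),(-.1035+.0198,.0005+.01355,.099),(-.1035-.0198,.0005-.01355,.099)]:
    p=d['K']@(d['R']@wo(q)+d['t']); print(q,(p[:2]/p[2]).round(1))
E
```

```text
turn [-0.001  0.001  0.006] now st [-0.1049  0.0013  0.1753] F [ 1.6 -0.1  0.8] w 0.0398 t 13.7167
[-0.1035  0.0005  0.18  ] [0.0022, 0.0049, -0.0156]
[-0.1035  0.0005  0.077 ] [0.0024, 0.0053, 0.3277]
(-0.1035, 0.0005, 0.099) [317.2 250.2]
(-0.0837, 0.01405, 0.099) [317.4 213.9]
(-0.12329999999999999, -0.013049999999999999, 0.099) [317.  284.6]
```

View pics/w4.png

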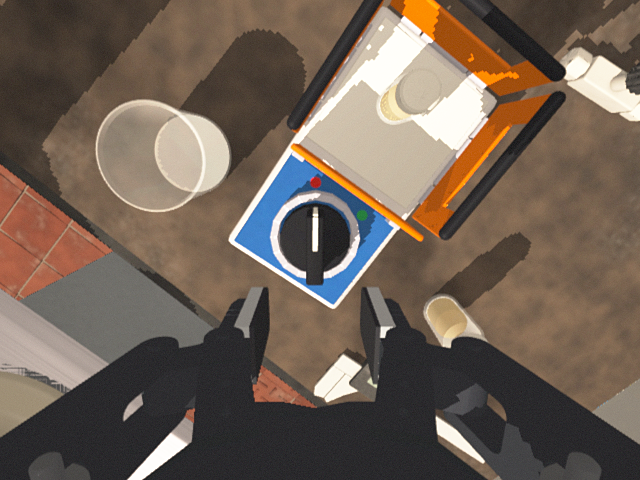

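The wrist view shows the knob bar vertical at column 316, rows 207–284, with its pointer at the red dot. All three panels are up. This matches my prediction, so I'll descend and grip.

Call:
step_arm(targets=[[[0.004, 0.003, 0.1], [0, 0, 0]], [[0.004, 0.003, 0.2], [0, 0, 0]], [[0.004, 0.003, 0.28], [0, 0, 0]], [[0.004, 0.003, 0.315], [0, 0, 0]], [[0.004, 0.003, 0.324], [0, 0, 0]], [[0.004, 0.003, 0.324], [0, 0, 0]], [[0.004, 0.003, 0.324], [0, 0, 0]]])

```text
time_s: 14.35
position: [0.4344, -0.071, 0.0792]
tool_rot: [[0.74, 0.673, 0.001], [0.673, -0.74, -0.0], [0.0, 0.001, -1.0]]
ft_force: [-0.6, 0.3, -0.5]
grip_width: 0.0398
gripper_force: 0.0
```

Call:
step_arm(targets=[[[0, 0, 0], [0, 0, 0]], [[0, 0, 0], [0, 0, 0]], [[0, 0, 0], [0, 0, 0]], [[0, 0, 0], [0, 0, 0]], [[0, 0, 0], [0, 0, 0]], [[0, 0, 0], [0, 0, 0]]], jaw=8, grip_force=60)

```text
time_s: 14.85
position: [0.4337, -0.0704, 0.0789]
tool_rot: [[0.741, 0.672, -0.0], [0.672, -0.741, 0.001], [0.0, -0.001, -1.0]]
ft_force: [-2.4, 4.7, 5.0]
grip_width: 0.0107
gripper_force: 62.2
```

```bash
python3 - <<'E'
from h import *
plan([],-55.6)
E
```

```text
turn [-0.001 -0.     0.   ] now st [-0.1036  0.0016  0.0789] F [-2.4  4.7  5. ] w 0.0107 t 14.85
```

Call:
step_arm(targets=[[[0, 0, 0.01], [0, 0, 0]], [[0, 0, 0.02], [0, 0, 0]], [[0, 0, 0.03], [0, 0, 0]], [[0, 0, 0.038], [0, 0, 0]], [[0, 0, 0.038], [0, 0, 0]], [[0, 0, 0.038], [0, 0, 0]]])

```text
time_s: 15.35
position: [0.4342, -0.0706, 0.0711]
tool_rot: [[0.74, 0.672, 0.003], [0.672, -0.74, -0.001], [0.002, 0.003, -1.0]]
ft_force: [-14.3, 8.5, 57.8]
grip_width: 0.0105
gripper_force: 70.0
```

```bash
python3 - <<'E'
from h import *
plan([],-55.6)
E
```

```text
turn [ 0.004 -0.002  0.001] now st [-0.1031  0.0014  0.0711] F [-14.3   8.5  57.8] w 0.0105 t 15.35
```

Call:
step_arm(targets=[[[0, 0, -0.004], [0, 0, 0]], [[0, 0, -0.004], [0, 0, 0.1]], [[0, 0, -0.004], [0, 0, 0.2]], [[0, 0, -0.004], [0, 0, 0.3]], [[0, 0, -0.004], [0, 0, 0.4]], [[0, 0, -0.004], [0, 0, 0.5]], [[0, 0, -0.004], [0, 0, 0.6]], [[0, 0, -0.004], [0, 0, 0.7]], [[0, 0, -0.004], [0, 0, 0.8]], [[0, 0, -0.004], [0, 0, 0.8]]])

```text
time_s: 16.18
position: [0.434, -0.0707, 0.0712]
tool_rot: [[0.995, 0.104, 0.002], [0.104, -0.995, -0.001], [0.002, 0.001, -1.0]]
ft_force: [-11.9, 7.5, 42.1]
grip_width: 0.0103
gripper_force: 67.6
```

```bash
python3 - <<'E'
from h import *
plan([],-124.4); print(env.observe()['wrist_torque'])
E
```

```text
turn [ 0.001 -0.003  0.724] now st [-0.1033  0.0014  0.0712] F [-11.9   7.5  42.1] w 0.0103 t 16.1833
[ 1.20323227  2.19377918 -0.03554479]
```

Call:
step_arm(targets=[[[0, 0, 0], [0, 0, 0.1]], [[0, 0, 0], [0, 0, 0.2]], [[0, 0, 0], [0, 0, 0.3]], [[0, 0, 0], [0, 0, 0.4]], [[0, 0, 0], [0, 0, 0.5]], [[0, 0, 0], [0, 0, 0.6]], [[0, 0, 0], [0, 0, 0.68]], [[0, 0, 0], [0, 0, 0.724]], [[0, 0, 0], [0, 0, 0.724]], [[0, 0, 0], [0, 0, 0.724]]])

```text
time_s: 17.02
position: [0.4338, -0.0707, 0.0712]
tool_rot: [[0.896, -0.444, 0.002], [-0.444, -0.896, -0.001], [0.002, 0.0, -1.0]]
ft_force: [-12.9, 5.8, 43.6]
grip_width: 0.0106
gripper_force: 67.6
```

```bash
python3 - <<'E'
from h import *
plan([],-124.4); print(env.observe()['wrist_torque'])
d=cam('wrist'); save(d,'w5.png')
E
```

```text
turn [ 0.    -0.002  0.006] now st [-0.1035  0.0013  0.0712] F [-12.9   5.8  43.6] w 0.0106 t 17.0167
[1.09023341 2.40978198 0.01131836]
```

Call:
step_arm(targets=[[[0, 0, -0.01], [0, 0, 0.006]], [[0, 0, -0.02], [0, 0, 0.006]], [[0, 0, -0.032], [0, 0, 0.006]], [[0, 0, -0.032], [0, 0, 0.006]]])

```text
time_s: 17.4
position: [0.4335, -0.0706, 0.0788]
tool_rot: [[0.894, -0.448, -0.0], [-0.448, -0.894, 0.0], [-0.0, 0.0, -1.0]]
ft_force: [-3.3, 2.3, 5.8]
grip_width: 0.0103
gripper_force: 62.3
```

Call:
step_arm(targets=[[[0, 0, 0], [0, 0, 0]], [[0, 0, 0], [0, 0, 0]], [[0, 0, 0], [0, 0, 0]], [[0, 0, 0], [0, 0, 0]]], jaw=40)

```text
time_s: 17.73
position: [0.4341, -0.0711, 0.078]
tool_rot: [[0.894, -0.449, 0.0], [-0.449, -0.894, -0.0], [0.0, 0.0, -1.0]]
ft_force: [-0.4, -0.5, -0.3]
grip_width: 0.04
gripper_force: 0.0
```

Call:
step_arm(targets=[[[0, 0, -0.1], [0, 0, 0]], [[0, 0, -0.22], [0, 0, 0]], [[0, 0, -0.34], [0, 0, 0]], [[0, 0, -0.4], [0, 0, 0]], [[0, 0, -0.4], [0, 0, 0]], [[0, 0, -0.4], [0, 0, 0]]])

```text
time_s: 18.23
position: [0.4341, -0.071, 0.1983]
tool_rot: [[0.894, -0.449, 0.002], [-0.449, -0.894, -0.001], [0.002, 0.0, -1.0]]
ft_force: [-0.9, 0.3, -0.6]
grip_width: 0.04
gripper_force: 0.0
```

```bash
python3 - <<'E'
from h import *
plan([],-124.4); 
d=cam('wrist'); save(d,'w6.png'); s=st(cloud(d)); x,y,z=s[...,0],s[...,1],s[...,2]
k=(np.hypot(x+.1035,y-.001)<.03)&(z>.08)&(z<.115); print('knob top',k.sum(),np.percentile(z[k],[50,90]),cv2.minAreaRect((s[k][:,:2]*1000).astype(np.float32)))
for n,rad,lat in(('L',y,x),('R',-y,x),('B',x,y)):
    m=(rad>.035)&(rad<.09)&(abs(lat)<.04)&(z>.11)&(z<.125); print(n,m.sum(),np.median(rad[m]) if m.any() else 0)
E
```

```text
turn [ 0.    -0.002 -0.001] now st [-0.1032  0.001   0.1983] F [-0.9  0.3 -0.6] w 0.04 t 18.2333
knob top 1146 [0.09909872 0.10012389] ((-104.90293884277344, 1.0164813995361328), (11.864826202392578, 48.72359848022461), 55.608707427978516)
L 1784 0.054111928711503346
R 1941 0.054035575466671204
B 2072 0.051908132463976873
```

View pics/w6.png

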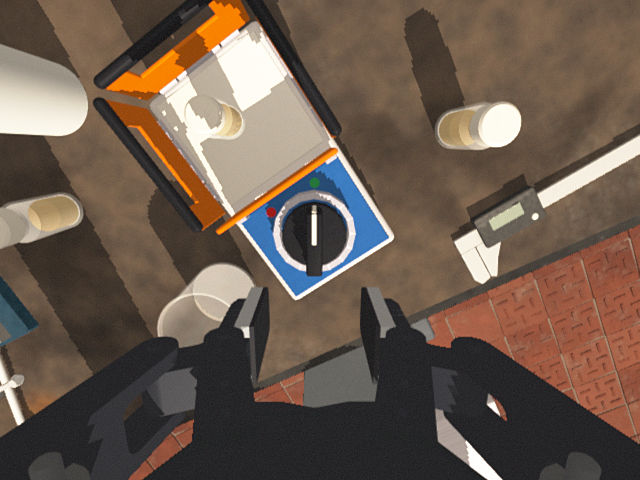

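The last view shows the pointer (314,225) at the green dot (315,182). The knob is up, with its top at 99 mm and its bar at −34.4°. All three panels are upright, the vial is standing and the neighbours are in place. Handing in.

```bash
python3 -c "
from h import *
print(close_job())"
```

```text
the job is handed in; nothing more can be done
None
```

The job is handed in at about 18 s of robot time: all three panels are upright against their stops, the knob has sprung up at the green dot, the vial is standing, and I saw no sign that the bottle, beaker or valve had moved.

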